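Offer up the capital over its pier

TASK

Stand the white fluted plaster pier upright on the small square head of the modelling stand, centred and square with the head, and let go of it. Then lift the terracotta-coloured square capital over the drying plank and finish while holding it level and still about one centimetre above the pier's top, centred and with its sides parallel to the pier's, so that the joint can be checked before bonding: the capital must never touch the pier and must not be let go. Leave the round capital, the casts on the plank, the spray bottle and the spatula where they are.

Things in the scene. Friction and masses are not known exactly. Their poses are not given: they have to be found in the camera images.
- pier: White plaster square pillar, 110 mm tall, upright: a 50 x 50 mm foot 14 mm high, then a straight 40 x 40 mm shaft with thin grey flutes. About 0.24 kg. Starts on the bench left (+y) of the plank, in one of three places. Origin: centre of its underside; z up, x and y along its square sides (all four alike).
- pier_top (a point): Centre of the pier's flat 40 x 40 mm top face, 110 mm above the pier's origin; axes as the pier's.
- capital: Terracotta-coloured square capital, 44 mm tall, standing on its small end: 40 x 40 mm underside, 34 mm waist, then a square 54 x 54 mm slab, the top 16 mm (28 to 44 mm up; grip two facing sides). About 0.11 kg. Starts on the bench left of the plank, in one of three places. Origin: centre of its underside; z up, x and y along its sides (all four alike).
- stand: Fixed modelling stand on the right (-y) of the plank: dark round iron foot 116 mm across, stem, and on top a dark wooden square head 62 x 62 mm whose upper face is 70 mm above the bench. Origin: centre of the foot on the bench; z up, x and y along the sides of the head.
- stand_top (a point): Centre of the upper face of the stand's square head, 70 mm above the bench; axes as the stand's.
- plank: Fixed drying plank, 440 mm long (its x), 80 mm wide (its y), upper face 60 mm above the bench, lying between the left side, where pier and capital start, and the stand. The three casts on it rise to at most 145 mm above the bench. Origin: on the bench under its centre.
- round_cap: White round capital, 60 mm across, 46 mm tall, in one of the three places on the left; not the one wanted. Origin: centre of its underside. Leave it where it stands.
- obelisk: Pale stepped obelisk cast, 44 mm square foot, 80 mm tall, on the plank. Origin: centre of its underside. Leave it where it stands.
- bust: White small bust of a head, 52 mm wide, 84 mm tall, on the plank. Origin: centre of its underside. Leave it where it stands.
- finial: Terracotta-coloured ball finial, 42 mm square foot, 78 mm tall, on the plank. Origin: centre of its underside. Leave it where it stands.
- spray_bottle: Green glass spray bottle with a black head, 64 mm across, 153 mm tall, at the right side of the bench. Origin: centre of its underside. Leave it where it stands.
- spatula: Spatula lying flat at the right side of the bench. Origin: under its middle, on the bench. Leave it where it stands.
Mind the look-alikes: they are no part of the job. What is shaped like the pier but blue or pink is not meant.

How it is judged:
By the outcome, as a careful person would: the job done as asked, in the order asked, and still so for the second after the job is handed in, while the arm keeps its last pose, push and grip.
It also fails if it takes over 64 s, if anything falls off the work surface, if the arm or the gripper's body presses on something with over 40 N, if the wrist force passes 120 N, or if a joint passes its speed limit or range.

ROBOT

A 7-joint arm with a two-finger parallel gripper is mounted at the origin on the work surface. World frame = base frame: x ahead of the robot, y to its left, z up, the work surface at z = 0. Lengths are in m, angles in rad, forces in N, time in s.
With the tool pointing down it reaches from about 0.4 to 0.85 m from the base axis. Payload 10.4 kg.
Tool frame: the origin (TCP) lies at the centre of the arm's flange, where the gripper is bolted on; the fingertips stand 182 mm ahead of it and the grasp point (between the pads) lies r.grasp_offset ahead of it (r.grasp_offset is the distance from the TCP to the grasp point, in m); z points along the fingers, y is the line along which they close (so a half turn about z gives the same grasp; the last joint's range is limited). The gripper opens to 87 mm and grips with 3 to 60 N. Pads are 19 mm wide; open, the fingers measure 117 mm over their backs; the gripper's body (75 mm by 190 mm) begins 51 mm behind the grasp point.
Start: joints at [-1.142, 0.332, -0.065, 1.46, 0.022, 1.35, -0.088], TCP at [0.273, 0.562, 0.405] pointing down, gripper open.
Joint ranges: [-2.6, 2.6], [-0.5, 2.12], [-1.47, 1.34], [0.16, 2.42], [-1.27, 4.41], [0.06, 2.06], [-2.6, 2.6]. Speed limits (rad/s): [2.22, 2.22, 2.79, 2.79, 3.14, 3.14, 3.14].

INTERFACE

Orientations are given as a unit quaternion [x, y, z, w].
In Python, from bench import status, vision, job, spotter, r gives the robot as it stands. The module is installed in compiled form; this text tells all that it offers.
- The arm moves only by the tool play_rows, never from a script. Its argument "series" is a list of rows, each a list of 6 numbers: the shift along the tool's x, y, z each as a share of 150 mm, from -1 to 1, then the turn, a rotation vector about the tool's x, y, z each as a share of 30 degrees, from -1 to 1. In form: [[x, y, z, ax, ay, az], ...]. A call has 1 to 5 rows; each row is the pose to reach, as a shift and turn from the pose commanded when the call began, along the tool's axes at that moment; what a row does not reach only later rows make up. A row lasts 1/10 s, in which the tool goes at most 50 mm and 8.59 degrees, less where a joint would pass 70% of its speed; a pose out of reach is approached as far as the arm can. A call with a number of a shift or a turn outside -1 to 1 is refused whole. A call with a gripper value outside its range is refused whole. "fingers" is the opening, from -1 (shut) to 1 (fully open), set as the call begins (left out, the last holds). The fingers move at their own pace and stop on an object; "squeeze" is the grip in N (left out, the last holds). Time passes only in rows, so rows that repeat a pose let the fingers close. It gives the time, the measured TCP pose, the force, the opening and the grip force at its end, in the units of the state.
- status.read_state(): the state, without advancing time (a new reading comes with each control period).
- vision.camera(name): name is "side" or "top"; returns the picture (400x640x3 uint8, blue, green, red); there is no depth.
- vision.calibration(name): a dict with "fx", "fy", "cx", "cy" (pixels), "D" ([k1, k2, p1, p2, k3] as OpenCV has them; the pictures are not rectified), "rvec" (rotation vector, rad) and "tvec" (3), from world to camera coordinates, as OpenCV has them. Camera axes: x right, y down, z forward; pixel columns grow to the right and rows downward; lengths in m; the calibration is good to about 2 mm. A picture is of the moment at which its call begins. calibration takes no time and is no camera call.
- job.close_job(): hands the job in; it is judged then, once.
Trained networks look in the newest picture that a camera, given by its name, has taken for a name from the list of things; names that differ only in an ending like _2 or _b are one class to them, and where a whole thing is asked for, a point or a joint stands for the part that bears it (a point fixed in the world has none). Each returns a list of dicts, best first, with "conf" (0 to 1); they miss things now and then, are a little off and sometimes report something else, mostly with a low value. They report only what shows in the picture. A call takes as long as a camera call. They do not tell look-alikes from the thing itself.
- spotter.boxes_of(camera, name): "point" ([x, y, z] in m, in world coordinates, good to about 4 mm: the middle of the surface that is visible of it).
- spotter.regions_of(camera, name): "pixels" (400x640 bool, what is visible of it).
The state is a dict: "time": time; "joint_positions": joint angles; "joint_vel": joint speeds; "joint_torque": joint torques, N m; "ee_pos": TCP position; "eef_rot": TCP orientation; "ft_force": force on the tool from outside, world axes, zero at the start; "torque": the same for the moment, N m; "width": finger opening in m; "grip_force": force on a finger pad.
Only numpy, scipy, OpenCV 4.12 (cv2) and the standard library are available. Lean on these libraries where they do the work, as an engineer would, in place of code of your own. Each camera call takes 0.05 s, during which the arm holds its last target. There are 200 camera calls.

## Working session

There is one attempt and no reset: what is moved stays moved. The work goes in short steps, Python scripts to look and compute and a tool call to move; the robot and the scene stay as the last step left them, time stands still between calls to the robot, and variables do not carry over. Pictures are saved under pics/ and viewed, at most 10 in all, crops included, and the job is handed in when it is done.

Besides the shell and the picture viewer there is one more tool, called after "Emit:" by a JSON object that holds its "method" and its "body", one argument or row to a line. play_rows: Moves the arm, as the interface text tells. Shift numbers are shares of 150 mm and turn numbers shares of 30 degrees, none past 1 either way. Its arguments: {"type":"object","properties":{"series":{"type":"array","items":{"type":"array","items":{"type":"number"}}},"fingers":{"type":"number"},"squeeze":{"type":"number"}},"required":["series"]}

```bash
mkdir -p pics; cat > h.py <<'E'
import numpy as np, cv2
from bench import status, vision, job, spotter, r
from scipy.spatial.transform import Rotation as R
def shot(c,f):
    im=vision.camera(c); cv2.imwrite('pics/'+f,im); return im
def cal(c):
    k=vision.calibration(c); K=np.array([[k['fx'],0,k['cx']],[0,k['fy'],k['cy']],[0,0,1.]])
    return K,np.array(k['D'],float),np.array(k['rvec'],float).reshape(3,1),np.array(k['tvec'],float).reshape(3,1)
def proj(c,P):
    K,D,rv,tv=cal(c); return cv2.projectPoints(np.array(P,float).reshape(-1,1,3),rv,tv,K,D)[0].reshape(-1,2)
def back(c,px,z):
    K,D,rv,tv=cal(c); u=cv2.undistortPoints(np.array(px,float).reshape(-1,1,2),K,D).reshape(-1,2)
    Rm=cv2.Rodrigues(rv)[0]; C=(-Rm.T@tv).ravel(); d=np.c_[u,np.ones(len(u))]@Rm
    return C+d*((z-C[2])/d[:,2])[:,None]
E
python3 - <<'E'
from h import *
shot('top','t0.png');shot('side','s0.png')
for c in('top','side'):
    K,D,rv,tv=cal(c); print(c,(-cv2.Rodrigues(rv)[0].T@tv).ravel().round(3),K[0,0])
    for n in('pier','capital','stand','plank','round_cap','bust','finial','obelisk','spray_bottle'):
        print(n,[(np.round(d['point'],3).tolist(),round(d['conf'],2)) for d in spotter.boxes_of(c,n)])
s=status.read_state();print(s,r.grasp_offset, R.from_quat(s['eef_rot']).as_matrix().round(3))
E
```

```text
top [ 0.414 -0.078  1.449] 453.3611229742758
pier [([0.443, 0.163, 0.108], 0.9), ([0.351, 0.163, 0.112], 0.85), ([0.399, 0.276, 0.103], 0.78)]
capital [([0.618, 0.195, 0.043], 0.74), ([0.529, 0.334, 0.045], 0.52)]
stand [([0.542, -0.266, 0.014], 0.61), ([0.525, 0.015, 0.11], 0.42)]
plank [([0.535, 0.012, 0.06], 0.61)]
round_cap [([0.526, 0.331, 0.045], 0.54)]
bust [([0.527, 0.016, 0.109], 0.78), ([0.711, 0.027, 0.12], 0.61)]
finial [([0.711, 0.03, 0.118], 0.48)]
obelisk [([0.367, 0.009, 0.087], 0.67)]
spray_bottle [([0.496, -0.535, 0.096], 0.78)]
side [ 0.47  -0.79   0.894] 380.17628843366276
pier [([0.35, 0.156, 0.072], 0.76), ([0.396, 0.27, 0.064], 0.73), ([0.497, -0.56, 0.102], 0.66), ([0.446, 0.152, 0.065], 0.56)]
capital [([0.619, 0.191, 0.039], 0.79)]
stand [([0.543, -0.288, 0.01], 0.64)]
plank [([0.55, -0.005, 0.058], 0.86)]
round_cap [([0.523, 0.324, 0.045], 0.63), ([0.614, 0.19, 0.039], 0.34)]
bust [([0.532, 0.005, 0.104], 0.73)]
finial [([0.712, 0.013, 0.089], 0.58)]
obelisk [([0.37, 0.002, 0.099], 0.77)]
spray_bottle [([0.496, -0.562, 0.102], 0.87)]
{'time': 1.0, 'joint_positions': array([-1.14161104,  0.33218184, -0.06469256,  1.4601296 ,  0.02160009,
        1.34984294, -0.08850755]), 'joint_vel': array([ 2.71897492e-04,  2.40168898e-03,  6.84638092e-04, -4.61915672e-06,
        2.64328548e-04,  2.69476995e-04, -2.65387116e-04]), 'joint_torque': array([ 2.82473902e-04, -6.23040390e+01,  2.49459880e-02, -3.90135419e+01,
       -6.10090024e-02,  3.14647460e-02, -9.55736226e-06]), 'ee_pos': array([0.27284979, 0.56230247, 0.4047727 ]), 'eef_rot': array([2.23981630e-01, 9.74593364e-01, 6.65132027e-05, 5.16380523e-06]), 'ft_force': array([ 0.45230574,  0.29738433, -0.90499176]), 'torque': array([ 0.00430154, -0.07103831,  0.0049097 ]), 'grip_force': 0.0, 'width': 0.0872825867141611} 0.1635 [[-0.9    0.437  0.   ]
 [ 0.437  0.9    0.   ]
 [ 0.     0.    -1.   ]]
```

View pics/t0.png

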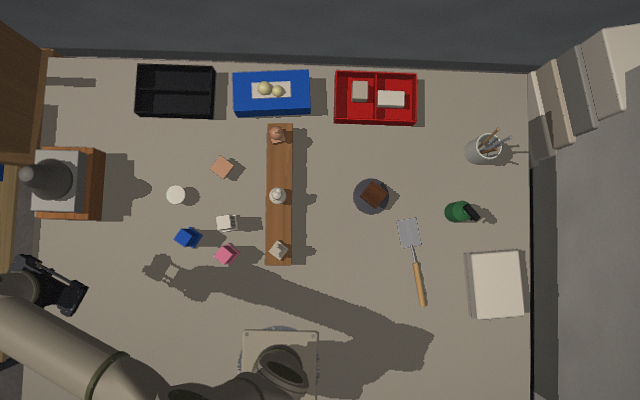

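View pics/s0.png

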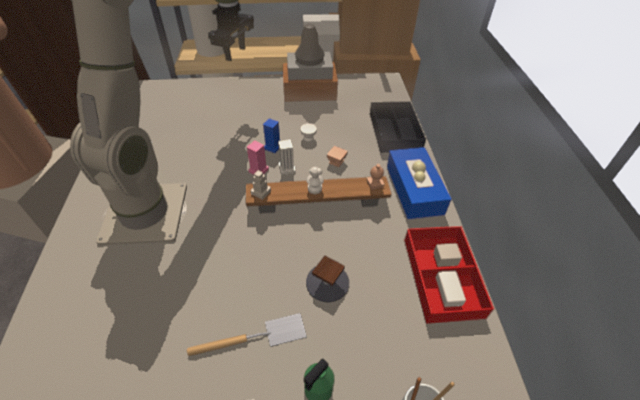

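The white pier is at top px (227,222) and side px (287,158). Pink (227,254) and blue (187,237) are the look-alikes. The capital is at (222,167), the round capital at (176,195) and the stand head at (375,194). Next I'll enlarge these to get yaw and centre.

```bash
python3 - <<'E'
from h import *
t=cv2.imread('pics/t0.png');s=cv2.imread('pics/s0.png')
def crop(im,cx,cy,h=22,k=6):
    c=cv2.resize(im[cy-h:cy+h,cx-h:cx+h],None,fx=k,fy=k,interpolation=cv2.INTER_CUBIC); return c
a=np.hstack([crop(t,227,223),crop(t,222,167),crop(t,375,194)])
b=np.hstack([crop(s,287,160),crop(s,337,156),crop(s,328,271)])
cv2.imwrite('pics/m0.png',np.vstack([a,b]))
E
```

```text
(no output)
```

View pics/m0.png

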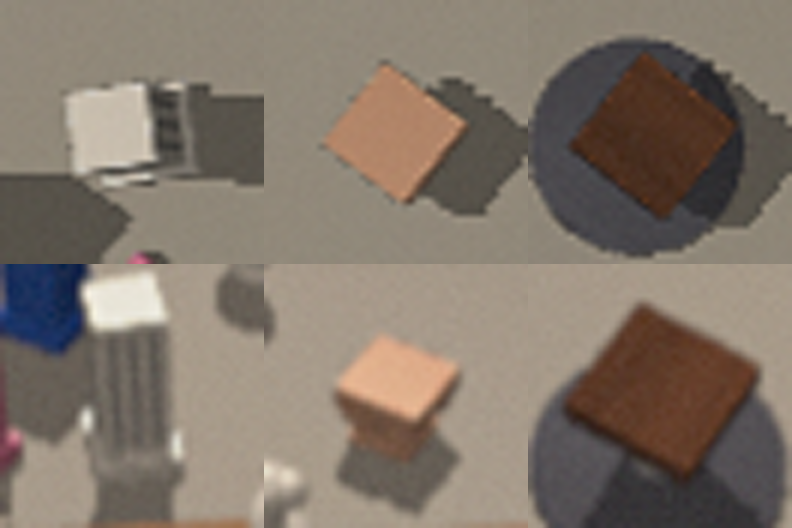

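```bash
cat >> h.py <<'E'
from scipy.optimize import least_squares
def fit(obs,size,z,x0):
    # obs: {cam: 4x2 px corners}; returns x,y,yaw(mod 90 deg)
    sq=np.array([[1,1],[-1,1],[-1,-1],[1,-1]])*size/2
    def pts(p):
        c,s=np.cos(p[2]),np.sin(p[2]); return np.c_[sq@np.array([[c,s],[-s,c]])+p[:2],np.full(4,z)]
    best=None
    for k in range(8):
        for yaw in np.radians([k*45+5]):
            f=lambda p:np.concatenate([(proj(c,pts(p))-np.array(o)).ravel() for c,o in obs.items()])
            q=least_squares(f,[*x0,yaw],x_scale=[.01,.01,.1])
            if best is None or q.cost<best.cost: best=q
    return best.x[0],best.x[1],(np.degrees(best.x[2])+45)%90-45,np.sqrt(2*best.cost/len(best.fun))
E
python3 - <<'E'
from h import *
m=lambda c,uv:np.array(c)-22+(np.array(uv)+.5)/6-.5
T=dict(
pier=(.04,.11,(.44,.16),m((227,223),[(66,95),(150,84),(157,171),(74,176)]),m((287,160),[(84,26),(158,8),(168,56),(93,68)])),
cap=(.054,.044,(.618,.19),m((222,167),[(120,63),(202,125),(140,203),(60,143)]),m((337,156),[(117,71),(195,110),(150,157),(72,119)])),
stand=(.062,.07,(.54,-.27),m((375,194),[(117,53),(207,127),(134,218),(42,146)]),m((328,271),[(114,39),(230,109),(160,202),(39,139)])))
for n,(sz,z,x0,t,s) in T.items():
    for o in({'top':t},{'side':s},{'top':t,'side':s}): print(n,list(o),np.round(fit(o,sz,z,x0),4))
E
```

```text
Traceback (most recent call last):
  File "h.py", line 25, in fit
    q=least_squares(f,[*x0,yaw],x_scale=[.01,.01,.1])
  File "h.py", line 24, in <lambda>
    f=lambda p:np.concatenate([(proj(c,pts(p))-np.array(o)).ravel() for c,o in obs.items()])
                                ~~~~^^^^^^^^^^
  File "h.py", line 10, in proj
    K,D,rv,tv=cal(c); return cv2.projectPoints(np.array(P,float).reshape(-1,1,3),rv,tv,K,D)[0].reshape(-1,2)
              ~~~^^^
  File "h.py", line 7, in cal
    k=vision.calibration(c); K=np.array([[k['fx'],0,k['cx']],[0,k['fy'],k['cy']],[0,0,1.]])
ValueError: time passes only in moves, steps and waits
```

```bash
sed -i 's/^def cal(c):/from functools import lru_cache\n@lru_cache\ndef cal(c):/' h.py
cat > fit0.py <<'E'
from h import *
m=lambda c,uv:np.array(c)-22+(np.array(uv)+.5)/6-.5
T=dict(
pier=(.04,.11,(.44,.16),m((227,223),[(66,95),(150,84),(157,171),(74,176)]),m((287,160),[(84,26),(158,8),(168,56),(93,68)])),
cap=(.054,.044,(.618,.19),m((222,167),[(120,63),(202,125),(140,203),(60,143)]),m((337,156),[(117,71),(195,110),(150,157),(72,119)])),
stand=(.062,.07,(.54,-.27),m((375,194),[(117,53),(207,127),(134,218),(42,146)]),m((328,271),[(114,39),(230,109),(160,202),(39,139)])))
for n,(sz,z,x0,t,s) in T.items():
    for o in({'top':t},{'side':s},{'top':t,'side':s}): print(n,list(o),np.round(fit(o,sz,z,x0),4))
E
python3 fit0.py; python3 -c "
from h import *
print(status.read_state()['time'])"
```

```text
pier ['top'] [ 0.4433  0.1706 11.5229  9.7213]
pier ['side'] [0.4456 0.1708 0.8474 5.5523]
pier ['top', 'side'] [0.4443 0.1707 1.3373 7.9212]
cap ['top'] [  0.6179   0.1969 -40.2221  11.9446]
cap ['side'] [ 0.6176  0.1976 14.6422  7.2063]
cap ['top', 'side'] [ 0.6177  0.1971 11.9785  9.8851]
stand ['top'] [  0.5444  -0.2766 -35.7395  14.0285]
stand ['side'] [ 0.5445 -0.2757 14.5657 14.2857]
stand ['top', 'side'] [ 0.5445 -0.2761 14.7917 14.1636]
1.0
```

```bash
sed -i 's/np.array(o)).ravel/np.array(o)[::-1]).ravel/' h.py; python3 fit0.py
```

```text
pier ['top'] [0.4432 0.1706 7.4918 0.2728]
pier ['side'] [0.4456 0.1699 8.8973 0.4079]
pier ['top', 'side'] [ 0.4444  0.1706 37.653   4.567 ]
cap ['top'] [  0.6177   0.1969 -35.0105   0.2856]
cap ['side'] [  0.6174   0.1961 -37.9135   0.4456]
cap ['top', 'side'] [ 0.6177  0.1969 -5.1367  5.4221]
stand ['top'] [  0.5443  -0.2765 -37.3416   0.3223]
stand ['side'] [  0.5442  -0.278  -37.2575   0.7978]
stand ['top', 'side'] [ 0.5446 -0.2771 13.785   8.011 ]
```

```bash
cat >> h.py <<'E'
def go(x,y,zg,ang):
    """needed full shift (shares) and turn for grasp point at x,y,zg with tool y at world angle ang, tool down"""
    s=status.read_state(); M=R.from_quat(s['eef_rot']).as_matrix()
    a=np.radians(ang); ty=np.array([np.cos(a),np.sin(a),0]); tz=np.array([0,0,-1.]); W=np.c_[np.cross(ty,tz),ty,tz]
    d=M.T@(np.array([x,y,zg+r.grasp_offset])-s['ee_pos'])/.15
    rv=np.degrees(R.from_matrix(M.T@W).as_rotvec())/30
    print('t',round(s['time'],2),'shift',d.round(4),'turn',rv.round(4),'F',s['ft_force'].round(1),'w',round(s['width'],4),'g',s['grip_force'])
E
python3 -c "
from h import *
go(.4438,.1705,.22,97.7)"
```

```text
t 1.0 shift [-2.1657 -1.8524  0.1415] turn [ 3.0000e-04  0.0000e+00 -1.1195e+00] F [ 0.5  0.3 -0.9] w 0.0873 g 0.0
```

Emit:
{"method": "play_rows", "body": {
  "series": [
    [-1,-0.855,0,0,0,0],
    [-1,-0.855,0,0,0,0],
    [-1,-0.855,0,0,0,0],
    [-1,-0.855,0,0,0,0],
    [-1,-0.855,0,0,0,0]
  ],
  "fingers": 1,
  "squeeze": 20
}}

```text
time: 1.5
ee_pos: [0.3555, 0.3756, 0.4054]
eef_rot: [0.228, 0.974, -0.0, 0.001]
ft_force: [0.0, 0.0, -0.2]
width: 0.0874
grip_force: 0.0
```

Emit:
{"method": "play_rows", "body": {
  "series": [
    [-1,-0.855,0,0,0,-1],
    [-1,-0.855,0,0,0,-1],
    [-1,-0.855,0,0,0,-1],
    [-1,-0.855,0,0,0,-1],
    [-1,-0.855,0,0,0,-1]
  ]
}}

```text
time: 2.0
ee_pos: [0.4326, 0.1956, 0.4051]
eef_rot: [-0.035, 0.999, -0.0, 0.001]
ft_force: [0.7, 0.4, 0.8]
width: 0.0868
grip_force: 0.0
```

```bash
python3 -c "
from h import *
go(.4438,.1705,.085,97.7)"
```

```text
t 2.0 shift [-0.0613 -0.1713  1.0445] turn [-0.0013  0.0021 -0.1225] F [0.7 0.4 0.8] w 0.0868 g 0.0
```

Emit:
{"method": "play_rows", "body": {
  "series": [
    [-0.06,-0.17,0.1,0,0,-0.12],
    [-0.06,-0.17,0.1,0,0,-0.12],
    [-0.06,-0.17,0.1,0,0,-0.12],
    [-0.06,-0.17,0.1,0,0,-0.12],
    [-0.06,-0.17,0.1,0,0,-0.12]
  ]
}}

```text
time: 2.5
ee_pos: [0.4413, 0.1769, 0.3901]
eef_rot: [-0.068, 0.998, 0.0, 0.0]
ft_force: [-0.2, -0.3, 0.2]
width: 0.0871
grip_force: 0.0
```

```bash
python3 -c "
from h import *
go(.4438,.1705,.085,97.7)
shot('side','s1.png');c=cv2.imread('pics/s1.png')[100:220,220:380];t=shot('top','t1.png')[180:260,170:290]
cv2.imwrite('pics/m1.png',np.vstack([cv2.resize(c,(640,480)),cv2.resize(t,(640,427))])[:907]) 
cv2.imwrite('pics/m1.png',np.hstack([cv2.resize(c,(400,300)),cv2.resize(t,(400,300))]))"
```

```text
t 2.5 shift [-0.0104 -0.0451  0.9439] turn [0.0008 0.0009 0.0026] F [-0.2 -0.3  0.2] w 0.0871 g 0.0
```

View pics/m1.png

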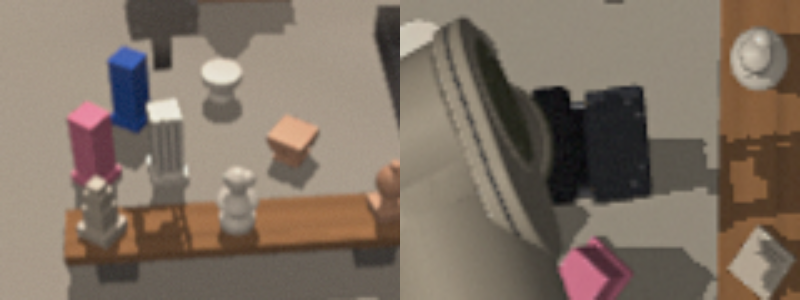

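The pier (crop px 165,140) stands free below the open gripper, which is aligned over it. I'll correct the offset and descend in two steps.

Emit:
{"method": "play_rows", "body": {
  "series": [
    [-0.01,-0.045,0.05,0,0,0],
    [-0.01,-0.045,0.1,0,0,0],
    [-0.01,-0.045,0.2,0,0,0],
    [-0.01,-0.045,0.2,0,0,0],
    [-0.01,-0.045,0.2,0,0,0]
  ]
}}

```text
time: 3.1
ee_pos: [0.4439, 0.1692, 0.3595]
eef_rot: [-0.067, 0.998, -0.0, -0.0]
ft_force: [0.7, 0.5, 0.9]
width: 0.0872
grip_force: 0.0
```

```bash
python3 -c "
from h import *
go(.4438,.1705,.085,97.7)"
```

```text
t 3.1 shift [-0.0011  0.009   0.7399] turn [-0.0006 -0.0016  0.0001] F [0.7 0.5 0.9] w 0.0872 g 0.0
```

Emit:
{"method": "play_rows", "body": {
  "series": [
    [0,0.007,0.2,0,0,0],
    [0,0.007,0.4,0,0,0],
    [0,0.007,0.6,0,0,0],
    [0,0.007,0.74,0,0,0],
    [0,0.007,0.74,0,0,0]
  ]
}}

```text
time: 3.6
ee_pos: [0.4431, 0.17, 0.2468]
eef_rot: [-0.067, 0.998, -0.001, -0.002]
ft_force: [0.2, -0.7, 0.1]
width: 0.0868
grip_force: 0.0
```

Emit:
{"method": "play_rows", "body": {
  "series": [
    [0,0,0,0,0,0],
    [0,0,0,0,0,0],
    [0,0,0,0,0,0],
    [0,0,0,0,0,0],
    [0,0,0,0,0,0]
  ],
  "fingers": -0.2,
  "squeeze": 15
}}

```text
time: 4.1
ee_pos: [0.4439, 0.1704, 0.2492]
eef_rot: [-0.067, 0.998, 0.0, 0.0]
ft_force: [-0.1, -0.6, 0.6]
width: 0.0551
grip_force: 0.0
```

```bash
python3 -c "
from h import *
go(.4438,.1705,.085,97.7)"
```

```text
t 4.1 shift [0.0009 0.0007 0.0049] turn [0.0009 0.0015 0.0004] F [-0.1 -0.6  0.6] w 0.0551 g 0.0
```

Emit:
{"method": "play_rows", "body": {
  "series": [
    [0,0,0,0,0,0],
    [0,0,0,0,0,0],
    [0,0,0,0,0,0],
    [0,0,0,0,0,0],
    [0,0,0,0,0,0]
  ],
  "fingers": -1,
  "squeeze": 25
}}

```text
time: 4.6
ee_pos: [0.4438, 0.1705, 0.2488]
eef_rot: [-0.067, 0.998, 0.0, 0.0]
ft_force: [-0.5, 0.9, 1.9]
width: 0.0404
grip_force: 24.7
```

Emit:
{"method": "play_rows", "body": {
  "series": [
    [0,0,0,0,0,0],
    [0,0,-0.03,0,0,0],
    [0,0,-0.1,0,0,0],
    [0,0,-0.2,0,0,0],
    [0,0,-0.2,0,0,0]
  ]
}}

```text
time: 5.1
ee_pos: [0.4445, 0.1704, 0.2808]
eef_rot: [-0.067, 0.998, 0.001, 0.001]
ft_force: [0.2, 1.3, -2.4]
width: 0.04
grip_force: 24.7
```

```bash
python3 -c "
from h import *
go(.5443,-.277,.26,52.7)"
```

```text
t 5.1 shift [-0.2629 -3.0438 -0.9543] turn [0.0044 0.0045 1.4998] F [ 0.2  1.3 -2.4] w 0.04 g 24.712934168055654
```

Emit:
{"method": "play_rows", "body": {
  "series": [
    [0,0,-0.2,0,0,0],
    [0,0,-0.45,0,0,0],
    [0,0,-0.7,0,0,0],
    [0,0,-0.9,0,0,0],
    [0,0,-0.98,0,0,0]
  ]
}}

```text
time: 5.6
ee_pos: [0.4441, 0.1703, 0.4283]
eef_rot: [-0.067, 0.998, 0.001, 0.002]
ft_force: [-0.6, 1.0, -3.0]
width: 0.0399
grip_force: 24.7
```

Emit:
{"method": "play_rows", "body": {
  "series": [
    [-0.01,-0.15,0,0,0,0],
    [-0.03,-0.35,0,0,0,0],
    [-0.05,-0.55,0,0,0,0],
    [-0.07,-0.78,0,0,0,0],
    [-0.09,-1,0,0,0,0]
  ]
}}

```text
time: 6.1
ee_pos: [0.4772, 0.0221, 0.4244]
eef_rot: [-0.067, 0.998, -0.0, -0.001]
ft_force: [0.7, 0.3, -2.8]
width: 0.0403
grip_force: 24.7
```

Emit:
{"method": "play_rows", "body": {
  "series": [
    [-0.01,-0.22,0,0,0,0.15],
    [-0.03,-0.42,0,0,0,0.35],
    [-0.05,-0.62,0,0,0,0.55],
    [-0.07,-0.82,0,0,0,0.75],
    [-0.09,-1,0,0,0,0.95]
  ]
}}

```text
time: 6.6
ee_pos: [0.5107, -0.1248, 0.4244]
eef_rot: [0.183, 0.983, -0.0, -0.001]
ft_force: [0.1, 0.7, -2.6]
width: 0.0403
grip_force: 24.7
```

```bash
python3 -c "
from h import *
go(.5443,-.277,.26,52.7)"
```

```text
t 6.6 shift [-0.5735 -0.8661  0.0057] turn [-0.002  -0.0023  0.5411] F [ 0.1  0.7 -2.6] w 0.0403 g 24.71052029170096
```

Emit:
{"method": "play_rows", "body": {
  "series": [
    [-0.13,-0.2,0,0,0,0.15],
    [-0.28,-0.42,0,0,0,0.3],
    [-0.42,-0.64,0,0,0,0.45],
    [-0.52,-0.79,0,0,0,0.55],
    [-0.57,-0.86,0,0,0,0.55]
  ]
}}

```text
time: 7.1
ee_pos: [0.5445, -0.2769, 0.424]
eef_rot: [0.322, 0.947, -0.001, -0.001]
ft_force: [-0.2, 0.8, -3.5]
width: 0.0402
grip_force: 24.7
```

Emit:
{"method": "play_rows", "body": {
  "series": [
    [0,0,0,0,0,0],
    [0,0,0,0,0,0],
    [0,0,0,0,0,0]
  ]
}}

```text
time: 7.4
ee_pos: [0.5453, -0.2727, 0.4254]
eef_rot: [0.318, 0.948, 0.001, -0.0]
ft_force: [0.1, 0.7, -3.3]
width: 0.04
grip_force: 24.7
```

```bash
python3 -c "
from h import *
go(.5443,-.277,.26,52.7)
t=shot('top','t2.png');s=shot('side','s2.png')
p=proj('side',[.5443,-.277,.17])[0].astype(int);print(p, proj('top',[.5443,-.277,.17]))
q=proj('side',[.5443,-.277,.1])[0].astype(int)
c=s[q[1]-60:q[1]+60,q[0]-60:q[0]+60]
cv2.imwrite('pics/m2.png',cv2.resize(c,(600,600),interpolation=cv2.INTER_CUBIC));print(q)"
```

```text
t 7.4 shift [-0.0121 -0.0265  0.0126] turn [ 0.0016 -0.0017  0.0054] F [ 0.1  0.7 -3.3] w 0.04 g 24.71334314206615
[329 245] [[378.71556439 191.10351943]]
[328 261]
```

View pics/m2.png

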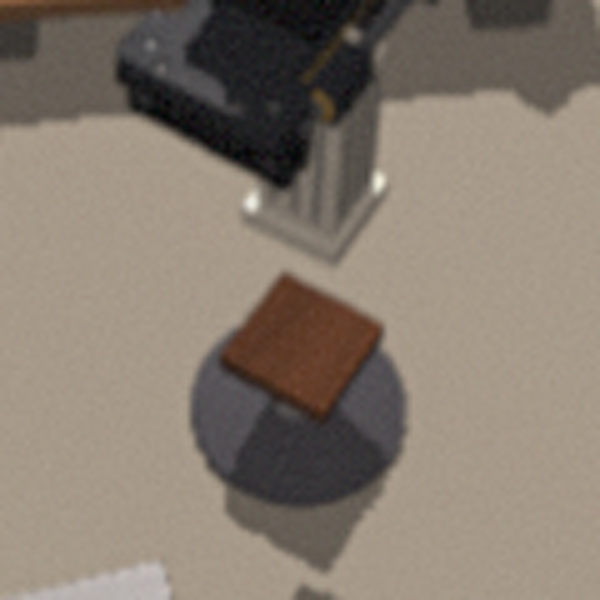

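The pier hangs upright and square to the gripper above the head. Its foot corners are at crop (335,262), (246,210) and (385,190). I'll compare them with predictions to find any along-pad offset.

```bash
python3 - <<'E'
from h import *
M=R.from_quat(status.read_state()['eef_rot']).as_matrix();e=status.read_state()['ee_pos']
for dx in(0,.003):
  for z in (-.0855,-.0715):
    P=[e+M@np.array([a*.025+dx,b*.025,.1635-z]) for a,b in((1,1),(1,-1),(-1,-1),(-1,1))]
    print(dx,z,((proj('side',P)-[268,201]+.5)*5-.5).round(0).tolist())
m=lambda uv:(np.array(uv)+.5)/5-.5+[268,201]
# stand head corners
print(fit({'side':m([(287,272),(383,330),(325,412),(222,355)])},.062,.07,(.54,-.27)))
E
```

```text
0 -0.0855 [[296.0, 149.0], [238.0, 220.0], [330.0, 270.0], [386.0, 196.0]]
0 -0.0715 [[296.0, 131.0], [238.0, 202.0], [332.0, 252.0], [388.0, 178.0]]
0.003 -0.0855 [[290.0, 146.0], [233.0, 217.0], [324.0, 267.0], [380.0, 193.0]]
0.003 -0.0715 [[291.0, 128.0], [233.0, 199.0], [326.0, 249.0], [382.0, 175.0]]
(np.float64(0.5447756640269681), np.float64(-0.27838547043638406), np.float64(-37.55419721143218), np.float64(0.5781365900183129))
```

Emit:
{"method": "play_rows", "body": {
  "series": [
    [-0.006,-0.026,0.15,0,0,0],
    [-0.006,-0.026,0.32,0,0,0],
    [-0.006,-0.026,0.5,0,0,0],
    [-0.006,-0.026,0.62,0,0,0],
    [-0.006,-0.026,0.66,0,0,0]
  ]
}}

```text
time: 8.0
ee_pos: [0.5431, -0.2767, 0.3249]
eef_rot: [0.319, 0.948, 0.0, -0.001]
ft_force: [0.3, 0.7, -2.6]
width: 0.0404
grip_force: 24.7
```

Emit:
{"method": "play_rows", "body": {
  "series": [
    [0,0,0,0,0,0],
    [0,0,0,0,0,0],
    [0,0,0,0,0,0]
  ]
}}

```text
time: 8.3
ee_pos: [0.5437, -0.2781, 0.328]
eef_rot: [0.32, 0.948, 0.0, 0.001]
ft_force: [-0.2, -0.7, -2.5]
width: 0.0404
grip_force: 24.7
```

```bash
python3 -c "
from h import *
go(.5444,-.2772,.1553,52.6)
s=shot('side','s3.png')
c=s[238:298,298:358]
cv2.imwrite('pics/m3.png',cv2.resize(c,(600,600),interpolation=cv2.INTER_CUBIC))"
```

```text
t 8.3 shift [-0.0003  0.0075  0.0614] turn [0.0015 0.0034 0.0041] F [-0.2 -0.7 -2.5] w 0.0404 g 24.71327302744612
```

View pics/m3.png

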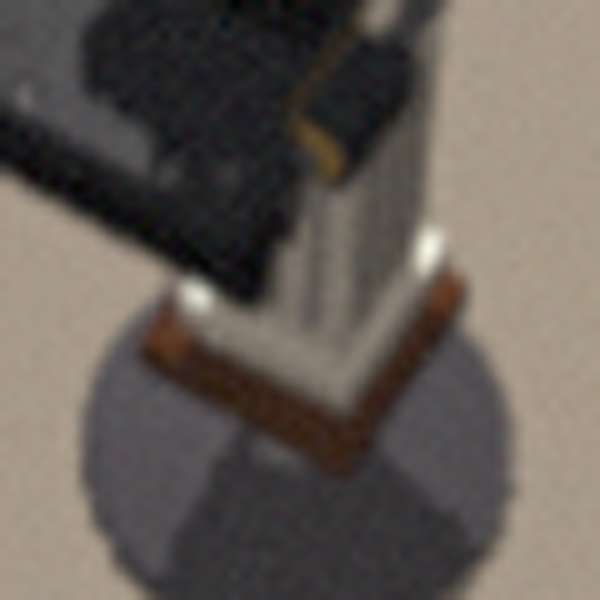

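```bash
python3 - <<'E'
from h import *
s=status.read_state();M=R.from_quat(s['eef_rot']).as_matrix();e=s['ee_pos']
f=lambda P:((proj('side',P)-[298,238]+.5)*10-.5).round(0).tolist()
for dx in(0,-.002):
  for z in (.0855,.0715):
    print(dx,z,f([e+M@np.array([a*.025+dx,b*.025,.1635+z]) for a,b in((1,1),(1,-1),(-1,-1),(-1,1))]))
a=np.radians(52.6);A=np.array([[np.cos(a),-np.sin(a)],[np.sin(a),np.cos(a)]])
for z in(.07,): print('head',f([[*(A@np.array(q)*.031+[.5444,-.2772]),z] for q in((1,1),(-1,1),(-1,-1),(1,-1))]))
E
```

```text
0 0.0855 [[277.0, 178.0], [169.0, 317.0], [339.0, 413.0], [444.0, 269.0]]
0 0.0715 [[278.0, 147.0], [170.0, 287.0], [342.0, 384.0], [447.0, 239.0]]
-0.002 0.0855 [[283.0, 182.0], [176.0, 321.0], [346.0, 417.0], [451.0, 273.0]]
-0.002 0.0715 [[285.0, 151.0], [177.0, 290.0], [349.0, 388.0], [454.0, 242.0]]
head [[270.0, 167.0], [137.0, 338.0], [346.0, 458.0], [475.0, 280.0]]
```

Foot and head edges are parallel and the foot is concentric within about 1 mm. I'll lower it gently.

Emit:
{"method": "play_rows", "body": {
  "series": [
    [0,0.006,0.015,0,0,0],
    [0,0.006,0.03,0,0,0],
    [0,0.006,0.045,0,0,0],
    [0,0.006,0.055,0,0,0],
    [0,0.006,0.06,0,0,0]
  ]
}}

```text
time: 8.85
ee_pos: [0.544, -0.2773, 0.3188]
eef_rot: [0.32, 0.948, 0.0, 0.0]
ft_force: [-4.9, 4.2, 13.5]
width: 0.0399
grip_force: 24.7
```

Emit:
{"method": "play_rows", "body": {
  "series": [
    [0,0,0,0,0,0],
    [0,0,0,0,0,0]
  ]
}}

```text
time: 9.05
ee_pos: [0.544, -0.2773, 0.3189]
eef_rot: [0.32, 0.948, 0.0, 0.0]
ft_force: [-4.2, 1.9, 8.4]
width: 0.0401
grip_force: 24.7
```

```bash
python3 -c "
from h import *
go(.5444,-.2772,.1553,52.6)"
```

```text
t 9.05 shift [-0.0018  0.0019  0.0003] turn [0.0017 0.0009 0.0039] F [-4.2  1.9  8.4] w 0.0401 g 24.722103578969836
```

Contact is made (about 8–11 N). Next: release, then retreat straight up.

Emit:
{"method": "play_rows", "body": {
  "series": [
    [0,0,-0.005,0,0,0],
    [0,0,-0.005,0,0,0],
    [0,0,-0.005,0,0,0],
    [0,0,-0.005,0,0,0],
    [0,0,-0.005,0,0,0]
  ],
  "fingers": 1
}}

```text
time: 9.55
ee_pos: [0.5439, -0.2772, 0.3184]
eef_rot: [0.32, 0.948, 0.0, -0.0]
ft_force: [0.5, -0.1, -0.0]
width: 0.0719
grip_force: 0.0
```

Emit:
{"method": "play_rows", "body": {
  "series": [
    [0,0,-0.05,0,0,0],
    [0,0,-0.2,0,0,0],
    [0,0,-0.45,0,0,0],
    [0,0,-0.7,0,0,0],
    [0,0,-0.85,0,0,0]
  ]
}}

```text
time: 10.05
ee_pos: [0.5438, -0.2776, 0.4497]
eef_rot: [0.32, 0.947, -0.0, 0.002]
ft_force: [0.2, 0.2, -0.0]
width: 0.0867
grip_force: 0.0
```

```bash
python3 -c "
from h import *
go(.6177,.1967,.22,54.5)"
```

```text
t 10.05 shift [1.5262 2.8134 0.4391] turn [ 0.002   0.0063 -0.0603] F [ 0.2  0.2 -0. ] w 0.0867 g 0.0
```

Emit:
{"method": "play_rows", "body": {
  "series": [
    [0.12,0.2,0,0,0,0],
    [0.26,0.45,0,0,0,0],
    [0.4,0.7,0,0,0,0],
    [0.5,0.94,0,0,0,0],
    [0.5,0.94,0,0,0,0]
  ]
}}

```text
time: 10.55
ee_pos: [0.5712, -0.1131, 0.4462]
eef_rot: [0.315, 0.949, 0.001, -0.0]
ft_force: [0.7, 0.3, -0.7]
width: 0.0871
grip_force: 0.0
```

Emit:
{"method": "play_rows", "body": {
  "series": [
    [0.15,0.25,0,0,0,0],
    [0.3,0.5,0,0,0,0],
    [0.45,0.75,0,0,0,0],
    [0.5,0.94,0,0,0,0],
    [0.5,0.94,0,0,0,0]
  ]
}}

```text
time: 11.05
ee_pos: [0.596, 0.043, 0.4458]
eef_rot: [0.316, 0.949, 0.001, -0.0]
ft_force: [-0.8, 0.2, -0.7]
width: 0.0871
grip_force: 0.0
```

```bash
python3 - <<'E'
from h import *
go(.6177,.1967,.12,54.5)
t=shot('top','t4.png');s=shot('side','s4.png')
def crop(im,cx,cy,h=22,k=9):
    return cv2.resize(im[cy-h:cy+h,cx-h:cx+h],None,fx=k,fy=k,interpolation=cv2.INTER_CUBIC)
cv2.imwrite('pics/m4.png',np.hstack([crop(t,377,192),crop(s,329,262)]))
E
```

```text
t 11.05 shift [0.4984 0.9053 1.0835] turn [ 0.0017 -0.0018 -0.0463] F [-0.8  0.2 -0.7] w 0.0871 g 0.0
```

View pics/m4.png

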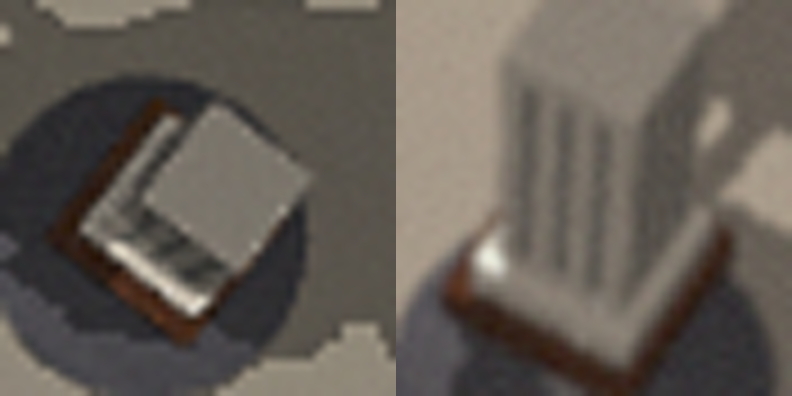

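The pier stands upright on the head, sides parallel. Its top face corners are at crop (220,100), (313,178), (243,274) and (142,194); the head rim is even. Now its top centre:

```bash
python3 - <<'E'
from h import *
m=lambda c,uv:np.array(c)-22+(np.array(uv)+.5)/9-.5
print(np.round(fit({'top':m((377,192),[(220,100),(313,178),(243,274),(142,194)])},.04,.18,(.544,-.277)),4))
# foot top-plane corners (left, bottom, upper) and head corners on top view
print('foot',back('top',m((377,192),[(80,228),(195,318),(172,112)]),.084).round(4).tolist())
print('head',back('top',m((377,192),[(50,235),(195,343),(160,98)]),.07).round(4).tolist())
a=np.radians(52.6);A=np.array([[np.cos(a),-np.sin(a)],[np.sin(a),np.cos(a)]])
for h,z in((.031,.07),(.025,.084)):
  print(h,[(A@np.array(q)*h+[.5444,-.2772]).round(4).tolist() for q in((1,1),(-1,1),(-1,-1),(1,-1))])
E
```

```text
[  0.5458  -0.2792 -37.1456   0.2906]
foot [[0.54, -0.2441, 0.084], [0.5108, -0.2836, 0.084], [0.5804, -0.2745, 0.084]]
head [[0.5386, -0.2356, 0.07], [0.5033, -0.2858, 0.07], [0.5868, -0.2723, 0.07]]
0.031 [[0.5386, -0.2337], [0.5009, -0.283], [0.5502, -0.3207], [0.5879, -0.2714]]
0.025 [[0.5397, -0.2422], [0.5094, -0.2819], [0.5491, -0.3122], [0.5794, -0.2725]]
```

Emit:
{"method": "play_rows", "body": {
  "series": [
    [0.15,0.25,0,0,0,-0.05],
    [0.3,0.5,0,0,0,-0.05],
    [0.45,0.75,0.1,0,0,-0.05],
    [0.498,0.905,0.25,0,0,-0.05],
    [0.498,0.905,0.4,0,0,-0.05]
  ]
}}

```text
time: 11.65
ee_pos: [0.6184, 0.194, 0.3852]
eef_rot: [0.306, 0.952, 0.001, 0.0]
ft_force: [-0.4, -0.6, -0.3]
width: 0.087
grip_force: 0.0
```

Emit:
{"method": "play_rows", "body": {
  "series": [
    [0,0,0.1,0,0,0],
    [0,0,0.3,0,0,0],
    [0,0,0.5,0,0,0],
    [0,0,0.5,0,0,0],
    [0,0,0.5,0,0,0]
  ]
}}

```text
time: 12.15
ee_pos: [0.6186, 0.1898, 0.3121]
eef_rot: [0.308, 0.951, -0.0, 0.0]
ft_force: [0.6, 1.1, 1.1]
width: 0.087
grip_force: 0.0
```

```bash
python3 -c "
from h import *
go(.6177,.1967,.036,54.3)"
```

```text
t 12.15 shift [0.0326 0.0339 0.751 ] turn [ 0.      0.0012 -0.0069] F [0.6 1.1 1.1] w 0.087 g 0.0
```

Emit:
{"method": "play_rows", "body": {
  "series": [
    [0.032,0.034,0.1,0,0,-0.005],
    [0.032,0.034,0.25,0,0,-0.005],
    [0.032,0.034,0.35,0,0,-0.005],
    [0.032,0.034,0.35,0,0,-0.005],
    [0.032,0.034,0.35,0,0,-0.005]
  ]
}}

```text
time: 12.65
ee_pos: [0.6176, 0.1982, 0.2591]
eef_rot: [0.306, 0.952, 0.0, 0.0]
ft_force: [0.2, -1.1, -0.7]
width: 0.0868
grip_force: 0.0
```

```bash
python3 -c "
from h import *
go(.6177,.1967,.036,54.3)"
```

```text
t 12.65 shift [-0.0064 -0.0075  0.3972] turn [0.0006 0.0007 0.0017] F [ 0.2 -1.1 -0.7] w 0.0868 g 0.0
```

Emit:
{"method": "play_rows", "body": {
  "series": [
    [-0.005,-0.006,0.1,0,0,0],
    [-0.005,-0.006,0.2,0,0,0],
    [-0.005,-0.006,0.3,0,0,0],
    [-0.005,-0.006,0.38,0,0,0],
    [-0.005,-0.006,0.397,0,0,0]
  ]
}}

```text
time: 13.15
ee_pos: [0.6167, 0.1969, 0.1965]
eef_rot: [0.306, 0.952, -0.001, -0.001]
ft_force: [-0.3, 0.5, 0.6]
width: 0.0869
grip_force: 0.0
```

Emit:
{"method": "play_rows", "body": {
  "series": [
    [0,0,0,0,0,0],
    [0,0,0,0,0,0],
    [0,0,0,0,0,0],
    [0,0,0,0,0,0],
    [0,0,0,0,0,0]
  ],
  "fingers": -1,
  "squeeze": 20
}}

```text
time: 13.65
ee_pos: [0.6175, 0.1971, 0.1993]
eef_rot: [0.306, 0.952, 0.0, 0.0]
ft_force: [-0.1, -0.5, 2.0]
width: 0.0544
grip_force: 0.4
```

Emit:
{"method": "play_rows", "body": {
  "series": [
    [0,0,0,0,0,0],
    [0,0,0,0,0,0],
    [0,0,0,0,0,0]
  ]
}}

```text
time: 13.95
ee_pos: [0.6175, 0.1971, 0.1993]
eef_rot: [0.306, 0.952, 0.0, 0.0]
ft_force: [-0.1, -0.0, 5.6]
width: 0.0537
grip_force: 20.0
```

```bash
python3 -c "
from h import *
go(.6177,.1967,.036,54.3)"
```

```text
t 13.95 shift [-0.0027 -0.0017 -0.0011] turn [0.0012 0.0004 0.0022] F [-0.1 -0.   5.6] w 0.0537 g 19.997157817706466
```

Emit:
{"method": "play_rows", "body": {
  "series": [
    [0,0,-0.05,0,0,0],
    [0,0,-0.2,0,0,0],
    [0,0,-0.45,0,0,0],
    [0,0,-0.7,0,0,0],
    [0,0,-0.95,0,0,0]
  ]
}}

```text
time: 14.45
ee_pos: [0.6171, 0.1968, 0.343]
eef_rot: [0.306, 0.952, -0.0, -0.0]
ft_force: [0.7, 0.6, -1.4]
width: 0.0539
grip_force: 20.0
```

Emit:
{"method": "play_rows", "body": {
  "series": [
    [0,0,-0.2,0,0,0],
    [0,0,-0.4,0,0,0],
    [0,0,-0.6,0,0,0],
    [0,0,-0.6,0,0,0],
    [0,0,-0.6,0,0,0]
  ]
}}

```text
time: 14.95
ee_pos: [0.6173, 0.1969, 0.4317]
eef_rot: [0.306, 0.952, 0.0, 0.0]
ft_force: [0.2, 0.2, -1.9]
width: 0.0539
grip_force: 20.0
```

```bash
python3 -c "
from h import *
go(.5446,-.2778,.27,52.7)"
```

```text
t 14.95 shift [-1.4505 -2.854  -0.0135] turn [0.0009 0.0003 0.0551] F [ 0.2  0.2 -1.9] w 0.0539 g 19.997714068740606
```

Emit:
{"method": "play_rows", "body": {
  "series": [
    [-0.1,-0.2,0,0,0,0],
    [-0.22,-0.43,0,0,0,0],
    [-0.34,-0.66,0,0,0,0],
    [-0.45,-0.89,0,0,0,0],
    [-0.48,-0.95,0,0,0,0]
  ]
}}

```text
time: 15.45
ee_pos: [0.5919, 0.034, 0.4303]
eef_rot: [0.309, 0.951, -0.001, -0.001]
ft_force: [0.5, -0.1, -1.3]
width: 0.0538
grip_force: 20.0
```

Emit:
{"method": "play_rows", "body": {
  "series": [
    [-0.1,-0.2,0,0,0,0.05],
    [-0.22,-0.43,0,0,0,0.05],
    [-0.34,-0.66,0,0,0,0.05],
    [-0.45,-0.89,0,0,0,0.05],
    [-0.48,-0.95,0,0,0,0.05]
  ]
}}

```text
time: 15.95
ee_pos: [0.5668, -0.1231, 0.4305]
eef_rot: [0.321, 0.947, -0.001, -0.001]
ft_force: [0.1, 0.2, -1.3]
width: 0.0537
grip_force: 20.0
```

Emit:
{"method": "play_rows", "body": {
  "series": [
    [-0.1,-0.2,0,0,0,0],
    [-0.22,-0.43,0,0,0,0],
    [-0.34,-0.66,0,0,0,0],
    [-0.43,-0.85,0,0,0,0],
    [-0.46,-0.9,0,0,0,0]
  ]
}}

```text
time: 16.45
ee_pos: [0.5402, -0.271, 0.4303]
eef_rot: [0.321, 0.947, -0.001, -0.001]
ft_force: [0.4, 0.3, -1.7]
width: 0.054
grip_force: 20.0
```

Emit:
{"method": "play_rows", "body": {
  "series": [
    [0,0,0,0,0,0],
    [0,0,0,0,0,0],
    [0,0,0,0,0,0]
  ]
}}

```text
time: 16.75
ee_pos: [0.5427, -0.2658, 0.4309]
eef_rot: [0.317, 0.948, 0.0, -0.0]
ft_force: [-0.3, -0.3, -1.5]
width: 0.0537
grip_force: 20.0
```

```bash
python3 -c "
from h import *
go(.5446,-.2778,.226,52.7)"
```

```text
t 16.75 shift [-0.0584 -0.0564  0.2761] turn [ 0.001  -0.0019  0.0107] F [-0.3 -0.3 -1.5] w 0.0537 g 19.997747875750065
```

Emit:
{"method": "play_rows", "body": {
  "series": [
    [-0.058,-0.056,0,0,0,0.009],
    [-0.058,-0.056,0.05,0,0,0.009],
    [-0.058,-0.056,0.1,0,0,0.009],
    [-0.058,-0.056,0.15,0,0,0.009],
    [-0.058,-0.056,0.15,0,0,0.009]
  ]
}}

```text
time: 17.25
ee_pos: [0.5436, -0.2792, 0.4073]
eef_rot: [0.321, 0.947, 0.0, -0.001]
ft_force: [-0.5, -0.2, -1.5]
width: 0.0533
grip_force: 20.0
```

Emit:
{"method": "play_rows", "body": {
  "series": [
    [0,0,0,0,0,0],
    [0,0,0,0,0,0],
    [0,0,0,0,0,0]
  ]
}}

```text
time: 17.55
ee_pos: [0.5438, -0.2797, 0.4093]
eef_rot: [0.321, 0.947, 0.0, 0.0]
ft_force: [-0.5, 0.2, -1.3]
width: 0.0536
grip_force: 20.0
```

```bash
python3 - <<'E'
from h import *
go(.5446,-.2778,.226,52.7)
s=shot('side','s5.png')
cv2.imwrite('pics/m5.png',cv2.resize(s[205:275,295:365],(595,595),interpolation=cv2.INTER_CUBIC))
st=status.read_state();M=R.from_quat(st['eef_rot']).as_matrix();e=st['ee_pos']
f=lambda P:((proj('side',P)-[295,205]+.5)*8.5-.5).round(0).tolist()
for h,z in((.027,.036-.044),(.027,.008),(.02,.036)): print(h,f([e+M@np.array([a*h,b*h,.1635+z]) for a,b in((1,1),(1,-1),(-1,-1),(-1,1))]))
a=np.radians(52.7);A=np.array([[np.cos(a),-np.sin(a)],[np.sin(a),np.cos(a)]])
print('pier top',f([[*(A@np.array(q)*.02+[.5446,-.2778]),.18] for q in((-1,1),(1,1),(1,-1),(-1,-1))]))
E
```

```text
t 17.55 shift [0.0036 0.0134 0.1319] turn [ 0.0006  0.0011 -0.0035] F [-0.5  0.2 -1.3] w 0.0536 g 19.997709598392248
0.027 [[277.0, 52.0], [163.0, 186.0], [345.0, 282.0], [455.0, 141.0]]
0.027 [[275.0, 91.0], [162.0, 225.0], [342.0, 320.0], [451.0, 180.0]]
0.02 [[280.0, 185.0], [199.0, 284.0], [328.0, 354.0], [407.0, 251.0]]
pier top [[200.0, 344.0], [278.0, 246.0], [402.0, 311.0], [325.0, 412.0]]
```

View pics/m5.png

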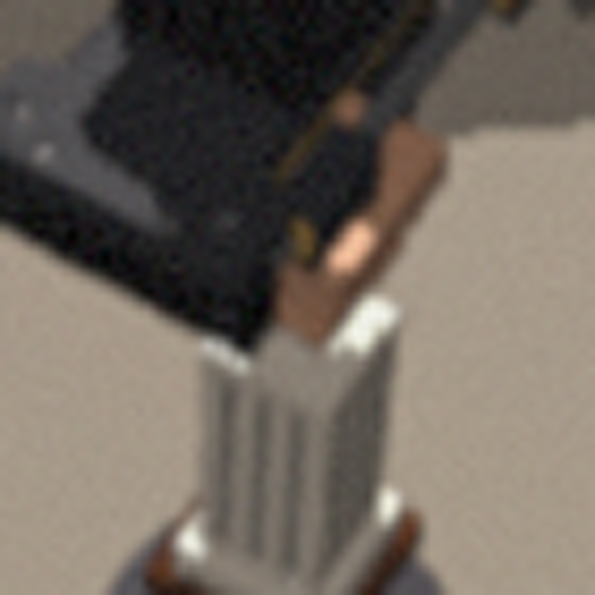

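Emit:
{"method": "play_rows", "body": {
  "series": [
    [0.003,0.011,0.03,0,0,-0.003],
    [0.003,0.011,0.06,0,0,-0.003],
    [0.003,0.011,0.09,0,0,-0.003],
    [0.003,0.011,0.115,0,0,-0.003],
    [0.003,0.011,0.13,0,0,-0.003]
  ]
}}

```text
time: 18.1
ee_pos: [0.5443, -0.2781, 0.3888]
eef_rot: [0.32, 0.947, 0.0, -0.0]
ft_force: [-0.2, -0.5, -2.1]
width: 0.0539
grip_force: 20.0
```

Emit:
{"method": "play_rows", "body": {
  "series": [
    [0,0,0,0,0,0],
    [0,0,0,0,0,0],
    [0,0,0,0,0,0],
    [0,0,0,0,0,0],
    [0,0,0,0,0,0]
  ]
}}

```text
time: 18.6
ee_pos: [0.5444, -0.2781, 0.3895]
eef_rot: [0.32, 0.947, 0.0, 0.0]
ft_force: [0.1, 0.1, -1.2]
width: 0.0539
grip_force: 20.0
```

```bash
python3 - <<'E'
from h import *
go(.5446,-.2778,.226,52.7)
im=np.mean([vision.camera('side') for _ in range(8)],0).astype(np.uint8); cv2.imwrite('pics/s6.png',im)
st=status.read_state();M=R.from_quat(st['eef_rot']).as_matrix();e=st['ee_pos']
f=lambda P:(proj('side',P)).round(2).tolist()
for h,z in((.027,.036-.044),(.027,.008),(.02,.036)): print(h,f([e+M@np.array([a*h,b*h,.1635+z]) for a,b in((1,1),(1,-1),(-1,-1),(-1,1))]))
a=np.radians(52.7);A=np.array([[np.cos(a),-np.sin(a)],[np.sin(a),np.cos(a)]])
for z in(.18,.1): print('pier',z,f([[*(A@np.array(q)*.02+[.5446,-.2778]),z] for q in((-1,1),(1,1),(1,-1),(-1,-1))]))
cv2.imwrite('pics/m6.png',cv2.resize(im[212:262,310:370],(720,600),interpolation=cv2.INTER_CUBIC))
g=cv2.GaussianBlur(im,(3,3),0).astype(float)
for y in range(218,266,2):
    row=g[y,330:365]; d=np.linalg.norm(row-row[-6:].mean(0),axis=1); i=np.where(d>25)[0]
    if len(i):
        k=i[-1]; print(y,330+k+(d[k]-25)/(d[k]-d[k+1]+1e-9) if k<34 else None,end='; ')
E
```

```text
t 18.6 shift [0.0003 0.0025 0.0003] turn [ 0.0004  0.0004 -0.0005] F [ 0.1  0.1 -1.2] w 0.0539 g 19.997694678604603
0.027 [[327.04, 215.78], [313.86, 231.51], [334.9, 242.65], [347.62, 226.18]]
0.027 [[326.82, 220.25], [313.82, 235.91], [334.55, 246.98], [347.11, 230.6]]
0.02 [[327.38, 231.06], [318.01, 242.62], [332.94, 250.67], [342.07, 238.71]]
pier 0.18 [[318.03, 245.06], [327.31, 233.53], [341.88, 241.16], [332.83, 253.07]]
pier 0.1 [[317.58, 264.02], [326.28, 252.8], [339.89, 260.21], [331.39, 271.77]]
218 347.2124124196581; 220 350.76738111870526; 222 344.3380224970533; 224 344.54443562839305; 226 347.2075048961614; 228 347.6333219261919; 230 347.4951278934458; 232 346.480845394629; 234 344.8781086174538; 236 343.7077069945429; 238 342.56876977827847; 240 341.86916086830104; 242 341.87700428024607; 244 341.93745079458427; 246 341.8700538703851; 248 341.70299150906476; 250 341.45631934601255; 252 341.16206930735035; 254 340.91784357351145; 256 340.82194956381255; 258 340.62080929319785; 260 340.39316293701347; 262 341.33641911183383; 264 343.4054343568977;
```

View pics/m6.png

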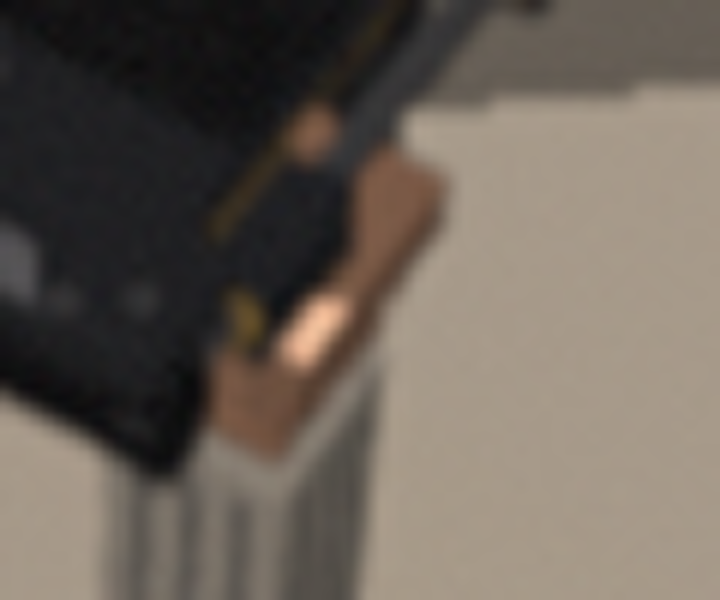

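The slab edge (px 347.6) and pier edge (341.7) match the predictions within 0.3 px (under 1 mm). The joint is open by about 1 cm, with the sides parallel and nothing touching (load only −1.2 N). I'm handing in.

```bash
python3 -c "
from h import *
print(job.close_job())"
```

```text
the job is handed in; nothing more can be done
None
```

The pier stands upright, square and centred to within about 1 mm on the stand head. The capital is held level and still about 1 cm above it, aligned to within about 1 mm and not touching; the job is handed in.

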